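# Feed one hardwood blank out of a leaning gravity magazine

## Robot

A 7-joint arm with a two-finger parallel gripper is mounted at the origin on the work surface; the furniture and walls round the work are solid. World frame = base frame: x ahead of the robot, y to its left, z up, the work surface at z = 0. Lengths are in m, angles in rad, forces in N, time in s.
With the tool pointing down it reaches from about 0.425 to 0.925 m from the base axis. Payload 6.8 kg.
Tool frame: the origin (TCP) lies midway between the tips of the shut fingers; the grasp point (between the pads) lies 19 mm behind it; z points along the fingers, y is the line along which they close (so a half turn about z gives the same grasp; the last joint's range is limited). The gripper opens to 85 mm and grips with 20 to 120 N. Pads are 22 mm wide; open, the fingers measure 114 mm over their backs; the gripper's body (76 mm by 85 mm) begins 54 mm behind the grasp point. The pads swing forward as they close: fully open they stand 13 mm farther back than shut.
Start: joints at [1.15, 0.477, 0.022, 1.555, -0.011, 1.109, -0.083], TCP at [0.208, -0.642, 0.231] pointing down, gripper open.
Joint ranges: [-2.96, 2.96], [-0.34, 2.1], [-1.41, 1.46], [0.24, 2.44], [-1.37, 4.51], [0.17, 1.92], [-2.96, 2.96]. Speed limits (rad/s): [2.39, 2.39, 3.14, 3.14, 3.14, 3.14, 3.14].

## Interface

Orientations are given as a unit quaternion [w, x, y, z].
In Python, from station import * gives the robot as it stands.
- The arm moves only by the shell command python3 -m creep 'ROWS' [FORCE]. ROWS is JSON, a list of rows, each a list of 7 numbers: the gripper command: -1 is shut, 1 is fully open, values between are in proportion, then the shift along the world's x, y, z in mm, then the turn, a rotation vector about the world's x, y, z in rad. A call has 1 to 5 rows; each row shifts and turns the commanded pose from where the row before left it; what a row does not reach is not made up. A row lasts 1/8 s, in which the tool goes at most 62.5 mm and 10.7 degrees, less where a joint would pass 70% of its speed; a pose out of reach is approached as far as the arm can. A call is refused whole if a number of a shift passes 62.5 or a number of a turn 0.188, either way. A call with a gripper value outside its range is refused whole. The fingers move at their own pace and stop on an object; FORCE is the grip in N (left out, the last holds). Time passes only in rows, so rows that do not move let the fingers close. It gives the time, the measured TCP pose, the force, the opening and the grip force at its end, in the units of the state.
- get_obs(): the state, without advancing time (a new reading comes with each control period).
- read_camera(name): name is "side" or "top" or "wrist"; returns (picture, depth): 480x640x3 uint8, red, green, blue; 480x640 float32, m along the optical axis (not along the pixel's ray), 0 where there is no reading.
- camera_params(name): a dict with "intrinsics" (3x3 intrinsics, pixels), "k1" (the pictures are not rectified: a ray, as slopes to the right and down, at radius r is drawn at 1 + k1 r^2 times it, then the intrinsics apply), "cam_to_world" (4x4, takes a point from camera to world coordinates); the wrist camera has in their place "mount" (4x4, takes a point from camera to tool coordinates, whose origin is the TCP and whose axes are the flange's). Camera axes: x right, y up, looking along -z (the intrinsics and any distortion apply to the point x, -y, -z); pixel columns grow to the right and rows downward; lengths in m; the calibration is good to about 2 mm. A picture is of the moment at which its call begins: read the wrist's pose just before it. camera_params takes no time and is no camera call.
- hand_in(): hands the job in; it is judged then, once.
The state is a dict: "t": time; "q": joint angles; "joint_vel": joint speeds; "joint_torque": joint torques, N m; "eef_pos": TCP position; "tool_rot": TCP orientation; "contact_force": force on the tool from outside, world axes, zero at the start; "torque": the same for the moment, N m; "gripper_width": opening from 0.0 (shut) to 1.0 (fully open); "grasp_force": force on a finger pad.
Only numpy, scipy, OpenCV 4.12 (cv2) and the standard library are available. Lean on these libraries where they do the work, as an engineer would, in place of code of your own. Each camera call takes 0.05 s, during which the arm holds its last target. There are 200 camera calls.

## Task

Feed the next hardwood blank out of the leaning magazine: lift the draw bar by its handle out of its wooden block, pass it through the long slot in the grey cover and feel along the hidden shuttle until the tip drops well into the shuttle's hole. Then draw the shuttle with the bar along the slot towards the tray until it stops, so that the bottom blank lies on the tray, clear of the chute, and the other three stay stacked in the chute. Let go and leave the bar standing in the hole, and do not disturb the jars, the bottle and the carton around.

Things in the scene. Friction and masses are not known exactly. Their poses are not given: they have to be found in the camera images.
- magazine: plywood blank magazine on a wedge stand fixed to the bench, 250 x 138 mm, leaning 33 degrees to the robot's right. Its axes lean with it: x along the cover's slot, away from the tray (roughly away from the robot), y up the slope, z square to the leaning floor. Origin: on the floor the blanks slide on, level in x with the middle of the chute. All x, y, z below are mm in this frame
- chute (a point): bottom middle of the chute, at (0, 42, 0). Inside x -23..23, y 5..79, walls 5 thick, open top at z 96. It holds four blanks flat on one another. Its front wall (x -28..-23) leaves a mouth 23 high at the floor that only the bottom blank can pass
- tray (a point): middle of the open outfeed tray in front of the chute's mouth, at (-61, 42, 0): x -94..-28, y 5..79, floor level with the chute's, kerbs 10 to 13 high, the cover's side wall 40 high on its lower side
- slot (a point): middle of the only slot in the grey cover on the chute's lower side, on the cover's top: (5, -24, 40). The slot goes through the 8 mm cover, runs along x from -48 to 58, is 14 wide (y -31..-17)
- shuttle_face (a point): point (5, -24, 17) on the face of the hidden flat steel shuttle plate, 23 mm below the cover's top. The plate fills the slot's whole length and has one hole, 11.5 along x, 17 across, centred at y -24, going through its 14 mm. Below it is free depth to z -9. The hole's centre starts anywhere from x 18 to 50, which cannot be seen
- stroke_end (a point): point (-39, -24, 17): where the hole's centre is when the shuttle meets its stop. The shuttle slides along x only, needs about 8 N and stays where left. Its pusher meets the bottom blank after 5 to 37 mm of free travel; at the stop that blank's centre is near x -52
- bar_grip (a point): middle of the handle of the draw bar, on its axis, 177 mm from the tip; z from tip to handle, x and y square to flats (one every 45 degrees). Steel rod 8 mm thick, tapered tip, pale octagonal wooden handle 24 mm across flats, 66 long; 216 overall, 0.14 kg. It stands upright in a fixed wooden block 60 x 90 x 50 high, in a hole 9 wide, 44 deep (the other hole, 13, is empty)
- bar_tip (a point): the tip of the draw bar, on its axis; same axes as bar_grip
- blank0_centre (a point): centre of the bottom blank: a hardwood block 42 x 70 x 20 mm, the 42 mm side along the magazine's x, lying on the magazine's floor in the chute; it must end out on the tray
- blank1_centre (a point): centre of the second blank from below, same size; stays in the chute
- blank2_centre (a point): centre of the third blank from below, same size; stays in the chute
- blank3_centre (a point): centre of the top blank, same size; stays in the chute
- bar: the draw bar; origin at its tip
- blank0: blank 0 of the stack, counted from below; origin in the middle of its underside
- blank1: blank 1 of the stack, counted from below; origin in the middle of its underside
- blank2: blank 2 of the stack, counted from below; origin in the middle of its underside
- blank3: blank 3 of the stack, counted from below; origin in the middle of its underside
- glue_bottle: bystander: wood glue bottle, 54 mm wide, 160 high, behind on the left; origin at the middle of its underside
- screw_jar: bystander: glass jar of screws, 68 mm wide, 95 high, behind on the right; origin at the middle of its underside
- soap_box: bystander: small carton 55 x 85 x 30 mm, in front on the left; origin at the middle of its underside
- nail_jar: bystander: glass jar of nails, 62 mm wide, 85 high, farther right; origin at the middle of its underside

How it is judged:
On the way, in this order (a step that is already met when the one before it is completed fails the run):
1. the bar's tip has dropped into the shuttle's hole, at least 8 mm below its face, while the bottom blank is still in the chute (z of bar_tip in the frame of magazine between -0.013 and 0.009 m and x of bar_tip in the frame of magazine between -0.06 and 0.066 m and y of bar_tip in the frame of magazine between -0.04 and -0.008 m and x of blank0_centre in the frame of magazine above -0.02 m), for 0.1 s.
2. with the bar still in the hole the bottom blank has been drawn out of the chute on to the tray (z of bar_tip in the frame of magazine between -0.013 and 0.009 m and x of bar_tip in the frame of magazine between -0.06 and 0.066 m and y of bar_tip in the frame of magazine between -0.04 and -0.008 m and x of blank0_centre in the frame of magazine between -0.08 and -0.046 m and z of blank0_centre in the frame of magazine between 0.004 and 0.016 m and y of blank0_centre in the frame of magazine between 0.03 and 0.055 m), for 0.2 s.
At the end, for the whole second after the job is handed in: the bottom blank lies flat on the tray, its centre 46 to 80 mm from the magazine's origin; the other three are still stacked in the chute (each moved under 12 mm); the bar stands in the shuttle's hole, tip at least 8 mm below its face; all at rest (all of step 2 and distance of each of blank1_centre, blank2_centre, blank3_centre from where it was at the start of the episode below 0.012 m and linear speed of each of bar, blank0, blank1, blank2, blank3 below 0.02 m/s); the robot touches nothing.
It fails at once if one of the upper blanks leaves its place in the stack (moves more than 20 mm) (distance of any of blank1_centre, blank2_centre, blank3_centre from where it was at the start of the episode above 0.02 m).
It fails at once if a bystander is moved by more than 20 mm (distance of any of glue_bottle, screw_jar, soap_box, nail_jar from where it was at the start of the episode above 0.02 m).
It also fails if it takes over 42 s, if anything falls off the work surface, if the arm or the gripper's body presses on something with over 40 N, if the wrist force passes 120 N, or if a joint passes its speed limit or range.

## Working session

There is one attempt and no reset: what is moved stays moved. The work goes in short steps, Python scripts to look and compute and a shell command to move; the robot and the scene stay as the last step left them, time stands still between calls to the robot, and variables do not carry over. Pictures are saved under pics/ and viewed, at most 11 in all, crops included, and the job is handed in when it is done.

```bash
mkdir -p pics
cat > h.py <<'E'
import numpy as np, cv2
from station import *
def snap(n):
    im,d=read_camera(n); np.savez(f'{n}.npz',im=im,d=d); return im,d
def rays(n,px,T=None):
    p=camera_params(n); K=np.array(p['intrinsics']); k1=p['k1']
    M=np.array(p['cam_to_world']) if T is None else T@np.array(p['mount'])
    px=np.atleast_2d(px).astype(float)
    u=(px-[K[0,2],K[1,2]])/[K[0,0],K[1,1]]; v=u.copy()
    for _ in range(20): v=u/(1+k1*(v**2).sum(1,keepdims=True))
    d=np.c_[v[:,0],-v[:,1],-np.ones(len(v))]@M[:3,:3].T
    return M[:3,3],d   # d has unit depth along axis
def onz(n,px,z):
    o,d=rays(n,px); return o+d*((z-o[2])/d[:,2])[:,None]
def cloud(n,D):
    ys,xs=np.nonzero(D>0); o,d=rays(n,np.c_[xs,ys]); P=np.full(D.shape+(3,),np.nan); P[ys,xs]=o+d*D[ys,xs][:,None]; return P
E
python3 - <<'E'
from h import *
for n in('top','side'):
    im,d=snap(n); cv2.imwrite(f'pics/{n}0.png',im[...,::-1]); p=camera_params(n); print(n,p['intrinsics'],p['k1'],np.round(p['cam_to_world'],3),(d>0).mean())
o=get_obs();print(o['t'],o['eef_pos'],o['tool_rot'],o['contact_force']); print(camera_params('wrist'))
E
```

```text
top [[540.71991326   0.         321.31272963]
 [  0.         540.71991326 232.37643666]
 [  0.           0.           1.        ]] -0.11310009989366049 [[ 0.005  0.997 -0.078  0.411]
 [-1.     0.004 -0.018 -0.063]
 [-0.017  0.078  0.997  1.187]
 [ 0.     0.     0.     1.   ]] 0.995986328125
side [[442.35926718   0.         322.17068209]
 [  0.         442.35926718 240.52161977]
 [  0.           0.           1.        ]] 0.02697539347706032 [[-0.963  0.173 -0.207  0.289]
 [-0.27  -0.632  0.726  0.685]
 [-0.006  0.755  0.656  0.798]
 [ 0.     0.     0.     1.   ]] 0.97943359375
0.1 [ 0.20752679 -0.64174343  0.23042531] [-8.07711713e-04  9.87791250e-01  1.55781116e-01 -1.93677412e-04] [0.22902861 0.19802982 0.40782313]
{'intrinsics': array([[361.09375689,   0.        , 322.51995761],
       [  0.        , 361.09375689, 235.07360748],
       [  0.        ,   0.        ,   1.        ]]), 'k1': -0.004120528010078602, 'mount': array([[ 6.12176010e-04,  9.62418307e-01,  2.71570666e-01,
         6.80304525e-02],
       [ 9.99999054e-01, -2.54641004e-04, -1.35178174e-03,
         8.13594373e-04],
       [-1.23182646e-03,  2.71571237e-01, -9.62417553e-01,
        -1.42161316e-01],
       [ 0.00000000e+00,  0.00000000e+00,  0.00000000e+00,
         1.00000000e+00]])}
```

View pics/top0.png

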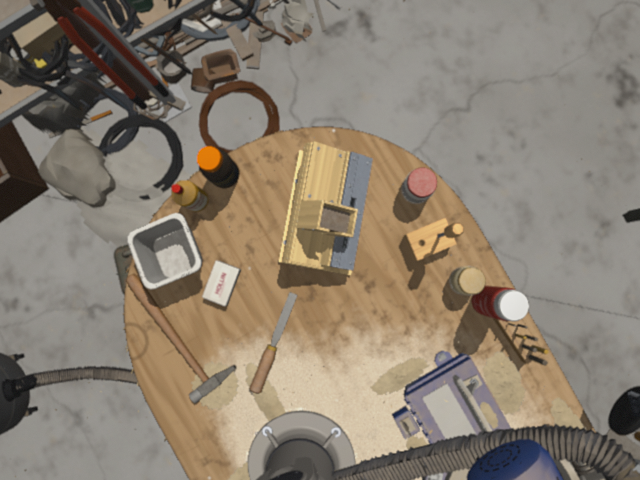

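View pics/side0.png

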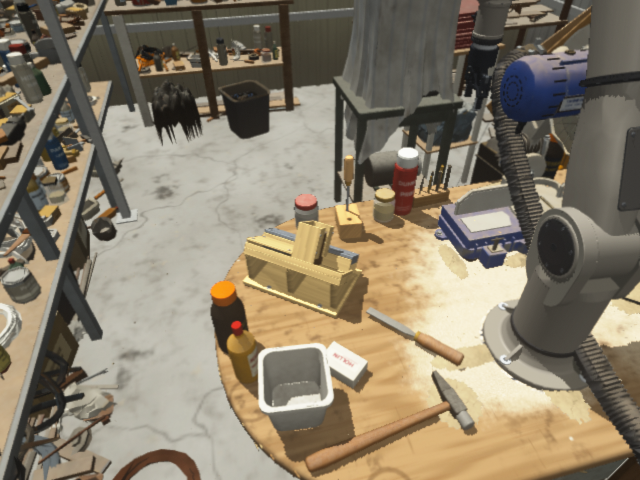

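The top view shows the magazine around (325,210), the grey cover on its right with its slot around (350,225), the chute at (338,215), and the block with the bar's handle at (455,230). The side view shows the handle at (348,168).

Run:
```python
from h import *
f=np.load('top.npz'); im,D=f['im'],f['d']
a=cv2.resize(im[135:285,270:470],None,fx=4,fy=4,interpolation=cv2.INTER_CUBIC)
cv2.imwrite('pics/c1.png',a[...,::-1])
P=cloud('top',D)
for n in [(362,170),(355,190),(345,262),(340,262),(352,215),(340,220),(335,222),(456,230),(458,229),(420,245),(440,238)]:
    print(n,im[n[1],n[0]],P[n[1],n[0]].round(3))
f=np.load('side.npz'); im,D=f['im'],f['d']
a=cv2.resize(im[145:320,235:415],None,fx=3.4,fy=3.4,interpolation=cv2.INTER_CUBIC)
cv2.imwrite('pics/c2.png',a[...,::-1])
```

```text
(362, 170) [127 133 140] [ 0.629 -0.127  0.078]
(355, 190) [126 130 138] [ 0.586 -0.113  0.081]
(345, 262) [126 131 137] [ 0.438 -0.092  0.078]
(340, 262) [125 130 136] [ 0.438 -0.082  0.084]
(352, 215) [173 147 103] [ 0.529 -0.104  0.133]
(340, 220) [124 109  92] [ 0.518 -0.081  0.141]
(335, 222) [129 115 100] [ 0.514 -0.071  0.144]
(456, 230) [230 189 126] [ 0.492 -0.287  0.224]
(458, 229) [233 196 129] [ 0.494 -0.292  0.222]
(420, 245) [163 130  86] [ 0.477 -0.258  0.006]
(440, 238) [203 160 106] [ 0.49  -0.293  0.053]
```

View pics/c1.png

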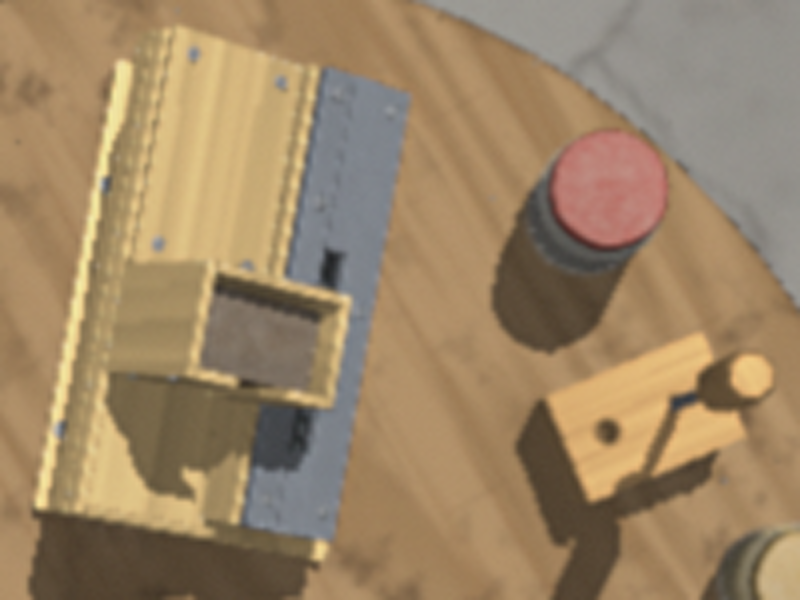

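View pics/c2.png

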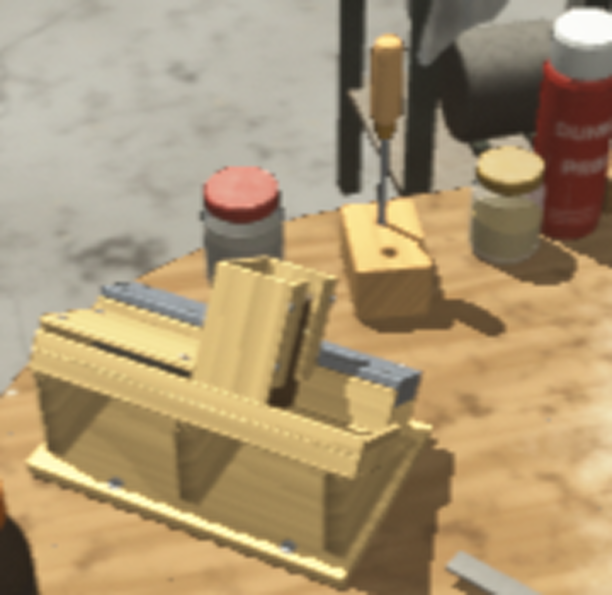

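The crops show the cover's slot with its far end at crop (333,250) and near end around (298,440, in shadow), the chute rim at (215,262)-(352,295)-(330,408)-(190,375), and the bar's handle top at (750,375). The bar leans visibly only through perspective.

```bash
cat > mag.py <<'E'
from h import *
f=np.load('top.npz'); im,D=f['im'],f['d']; P=cloud('top',D)
r,g,b=[im[...,i].astype(int) for i in range(3)]
m=np.zeros(D.shape,bool); m[150:275,320:375]=1
m&=(b>r+3)&(P[...,2]>.06)&(P[...,2]<.13)
m=cv2.erode(m.astype('uint8'),np.ones((3,3)))>0
Q=P[m]
for _ in range(6):
    c=Q.mean(0); n=np.linalg.svd(Q-c,full_matrices=0)[2][2]; n*=np.sign(n[2]); e=(Q-c)@n; Q=Q[abs(e)<max(2*e.std(),.002)]
tilt=np.degrees(np.arccos(n[2])); print('n',n.round(4),'tilt',tilt,len(Q),e.std())
E
python3 - <<'E'
from mag import *
# edge dir of cover lower edge in picture: rightmost gray pixel per row, cast on the cover plane
g2=((b>r+3)&(P[...,2]>.06)&(P[...,2]<.13)); g2[:, :320]=0; g2[:,380:]=0
pts=[]
for y in range(165,268):
    xs=np.nonzero(g2[y])[0]
    if len(xs): pts.append((xs.max()+.5,y))
pts=np.array(pts); o,d=rays('top',pts); W=o+d*(((c-o)@n)/(d@n))[:,None]
vx,vy,x0,y0=cv2.fitLine(W[:,:2].astype('f4'),cv2.DIST_HUBER,0,.001,.001).ravel()
print('edge yaw',np.degrees(np.arctan2(vy,vx)*1), 'from normal',np.degrees(np.arctan2(n[1],n[0])))
# rim: high points
rim=np.zeros(D.shape,bool); rim[185:250,300:375]=1
rim&=P[...,2]>.1
R=P[rim]; s=(R-c)@n; h=np.histogram(s,bins=np.arange(0,.08,.004)); print(h[0])
# dark slot pixels
br=im.sum(2)
sub=br[190:262,335:365]
for y in range(190,262,2): print(y,[int(v) for v in br[y,338:364]])
E
```

```text
n [-0.0979 -0.5484  0.8305] tilt 33.852601016126194 1239 0.0013035328862649241
edge yaw -9.862014 from normal -100.12537652043666
[ 36  36  38  32  43  47  51  44  58 470 251  80  82 223  82   1   0   0
   0]
190 [484, 400, 434, 515, 488, 351, 342, 411, 412, 404, 401, 396, 389, 377, 361, 389, 397, 394, 397, 405, 401, 395, 396, 400, 403, 400]
192 [464, 411, 466, 563, 520, 341, 326, 399, 407, 403, 399, 397, 406, 399, 370, 385, 395, 394, 399, 403, 403, 402, 400, 396, 395, 397]
194 [425, 424, 481, 506, 414, 337, 371, 397, 401, 399, 396, 397, 391, 386, 393, 397, 400, 399, 399, 403, 402, 399, 398, 393, 392, 390]
196 [400, 445, 531, 494, 345, 336, 411, 404, 396, 390, 395, 391, 374, 336, 368, 390, 395, 396, 401, 406, 398, 401, 400, 396, 396, 392]
198 [409, 457, 553, 503, 358, 343, 393, 395, 394, 393, 393, 401, 364, 211, 155, 186, 223, 272, 334, 391, 401, 395, 394, 398, 392, 395]
200 [418, 484, 501, 391, 339, 385, 398, 394, 396, 395, 398, 379, 305, 178, 118, 137, 204, 310, 375, 402, 403, 399, 400, 396, 394, 396]
202 [449, 532, 486, 323, 324, 407, 406, 393, 397, 400, 394, 355, 218, 127, 126, 1
[... 3268 characters left out ...]
 376, 374, 373, 378, 387]
252 [274, 305, 330, 275, 271, 282, 322, 392, 400, 403, 390, 389, 390, 383, 386, 386, 386, 371, 356, 372, 380, 375, 370, 370, 373, 377]
254 [385, 401, 399, 378, 400, 408, 405, 404, 401, 404, 394, 390, 389, 390, 386, 390, 390, 378, 358, 369, 374, 374, 379, 373, 379, 377]
256 [385, 377, 379, 398, 403, 402, 404, 405, 404, 399, 395, 395, 388, 389, 389, 391, 389, 389, 376, 375, 369, 365, 376, 375, 376, 377]
258 [381, 376, 364, 396, 403, 401, 398, 401, 404, 394, 393, 390, 392, 387, 390, 391, 378, 357, 368, 372, 371, 371, 372, 377, 379, 375]
260 [398, 402, 385, 393, 398, 397, 393, 393, 401, 398, 393, 397, 393, 397, 393, 407, 408, 363, 366, 376, 376, 374, 373, 378, 381, 379]
```

```bash
python3 - <<'E'
from mag import *
hm=np.zeros(D.shape,bool); hm[215:245,440:475]=1; hm&=(P[...,2]>.205)
ys,xs=np.nonzero(hm); print('handle top px',xs.mean(),ys.mean(),len(xs),onz('top',[xs.mean(),ys.mean()],.222),P[hm].mean(0))
# block edges yaw
bm=np.zeros(D.shape,bool); bm[210:265,400:462]=1; bm&=(P[...,2]>.04)&(P[...,2]<.06); 
q=P[bm][:,:2]; print('block',cv2.minAreaRect((q*1000).astype('f4')))
hole=onz('top',[270+608/4,135+432/4],.05); print('emptyhole',hole)
print('jar',onz('top',[422,182],.095))
# side view handle
fs=np.load('side.npz'); Ps=cloud('side',fs['d']); s=np.zeros(fs['d'].shape,bool); s[150:190,335:362]=1
s&=(Ps[...,2]>.15)&(Ps[...,2]<.25)&(abs(Ps[...,0]-.49)<.06); A=Ps[s]
for z in np.arange(.15,.23,.01):
    B=A[abs(A[:,2]-z)<.005]; print(round(z,3),len(B),B.mean(0).round(4) if len(B) else '')
E
python3 -m creep '[[1,40,60,10,0,0,0.18],[1,45,60,10,0,0,0.18],[1,45,50,10,0,0,0.18],[1,30,45,10,0,0,0.18],[1,0,0,0,0,0,0.18]]'
```

```text
n [-0.0979 -0.5484  0.8305] tilt 33.852601016126194 1239 0.0013035328862649241
handle top px 456.26666666666665 229.1030303030303 165 [[ 0.49412004 -0.28843376  0.222     ]] [ 0.49440932 -0.28921492  0.21861503]
block ((488.0802307128906, -273.82342529296875), (60.43526840209961, 91.00782012939453), 22.75164794921875)
emptyhole [[ 0.47917405 -0.25533477  0.05      ]]
jar [[ 0.60136368 -0.24911059  0.095     ]]
0.15 9 [ 0.4925 -0.2826  0.1522]
0.16 35 [ 0.4917 -0.2812  0.1603]
0.17 33 [ 0.4915 -0.2817  0.1702]
0.18 32 [ 0.4925 -0.2814  0.1802]
0.19 32 [ 0.493  -0.2817  0.1898]
0.2 32 [ 0.4928 -0.2811  0.1996]
0.21 43 [ 0.4927 -0.2816  0.2103]
0.22 32 [ 0.4926 -0.287   0.2186]
0.23 0 
t: 0.72
eef_pos: [0.3548, -0.4458, 0.2683]
tool_rot: [0.0, 0.818, 0.576, 0.001]
contact_force: [-0.3, -1.9, 0.3]
gripper_width: 1.0
grasp_force: 0.0
```

```bash
python3 -m creep '[[1,45,50,10,0,0,0],[1,50,55,10,0,0,0],[1,44,51,5,0,0,0],[1,0,0,0,0,0,0]]'
python3 - <<'E'
from h import *
o=get_obs(); im,d=snap('wrist'); np.savez('w1.npz',im=im,d=d,p=o['eef_pos'],q=o['tool_rot'])
cv2.imwrite('pics/w1.png',im[...,::-1]); print(o['eef_pos'],o['tool_rot'],o['q'])
E
```

```text
t: 1.23
eef_pos: [0.4782, -0.3055, 0.2898]
tool_rot: [-0.0, 0.819, 0.574, 0.001]
contact_force: [-0.8, 0.0, -0.6]
gripper_width: 1.003
grasp_force: 0.0
[ 0.4782227  -0.30545396  0.28981714] [-2.72031928e-04  8.18793370e-01  5.74086358e-01  1.48187498e-03] [ 0.73444173  0.27048643 -0.33471117  1.72920609  0.09294814  1.15675641
  0.02584557]
```

View pics/w1.png

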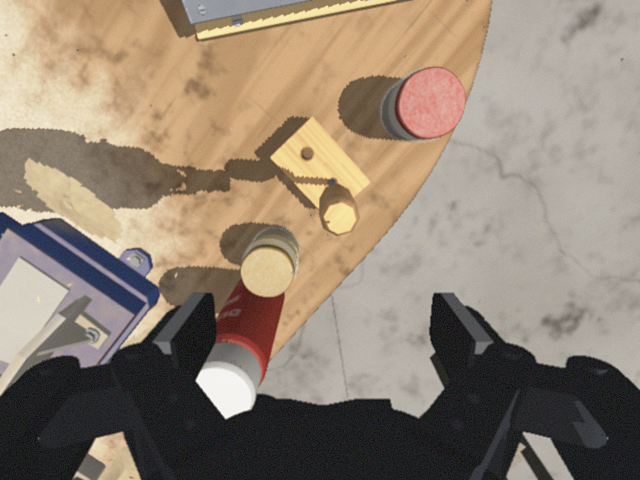

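The wrist view shows the handle's octagonal top at (340,216), the red jar at (430,100), the nail jar at (268,268) and a tall red bottle with a white cap at (225,385).

Run:
```python
from h import *
from scipy.spatial.transform import Rotation as R
f=np.load('w1.npz'); im,D=f['im'],f['d']; T=np.eye(4); q=f['q']; T[:3,:3]=R.from_quat(q[[1,2,3,0]]).as_matrix(); T[:3,3]=f['p']
ys,xs=np.nonzero(D>0); o,d=rays('wrist',np.c_[xs,ys],T); P=np.zeros(D.shape+(3,)); P[ys,xs]=o+d*D[ys,xs][:,None]
m=np.zeros(D.shape,bool); m[185:245,310:370]=1; m&=P[...,2]>.205
print('top',P[m].mean(0),m.sum(),np.percentile(P[m][:,2],[5,50,95]))
c=max(cv2.findContours(m.astype('uint8'),0,1)[0],key=cv2.contourArea)
o,d=rays('wrist',c[:,0],T); W=(o+d*((.221-o[2])/d[:,2])[:,None])[:,:2]*1000
# support width per direction: min at flats
for a in range(0,180,5):
    u=np.array([np.cos(np.radians(a)),np.sin(np.radians(a))]); s=W@u; print(a,round(np.ptp(s),1),end='; ')
print(cv2.minEnclosingCircle(W.astype('f4')),T[:3,:3].round(3))
t=np.load('top.npz'); Pt=cloud('top',t['d']); print('cap',Pt[304,511], Pt[281,467])
cv2.imwrite('pics/w1c.png',cv2.resize(im[190:250,310:370],None,fx=8,fy=8,interpolation=cv2.INTER_CUBIC)[...,::-1])
```

```text
top [ 0.49442665 -0.28995147  0.21802373] 1273 [0.21203482 0.21939253 0.221405  ]
0 23.2; 5 23.7; 10 24.1; 15 24.5; 20 24.7; 25 24.6; 30 24.6; 35 24.3; 40 24.0; 45 24.1; 50 24.7; 55 25.1; 60 25.3; 65 25.3; 70 25.1; 75 25.0; 80 24.7; 85 24.3; 90 24.5; 95 25.0; 100 25.4; 105 25.6; 110 25.6; 115 25.4; 120 25.1; 125 24.7; 130 24.0; 135 23.8; 140 24.0; 145 24.3; 150 24.4; 155 24.3; 160 24.0; 165 23.9; 170 23.6; 175 23.2; ((494.7913818359375, -289.3734130859375), 12.813334465026855) [[ 0.341  0.94   0.002]
 [ 0.94  -0.341  0.002]
 [ 0.003  0.001 -1.   ]]
cap [ 0.35847032 -0.39590418  0.19326926] [ 0.39975272 -0.34108152  0.08567847]
```

View pics/w1c.png

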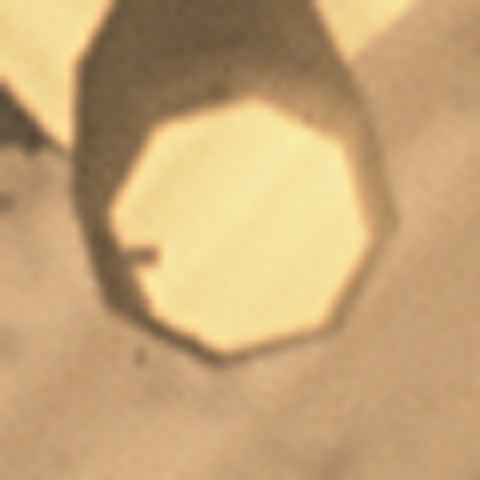

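```bash
python3 -m creep '[[1,8,8,-20,0,0,0.16],[1,8,8,-10,0,0,0.15],[1,0,0,0,0,0,0],[1,0,0,0,0,0,0]]'
```

```text
t: 1.78
eef_pos: [0.4895, -0.2967, 0.2597]
tool_rot: [0.0, 0.726, 0.688, -0.0]
contact_force: [-0.7, 0.2, -0.3]
gripper_width: 1.002
grasp_force: 0.0
```

```bash
python3 -m creep '[[1,5,7,-15,0,0,0],[1,0,0,0,0,0,0]]'; python3 -m creep '[[1,0,0,-40,0,0,0],[1,0,0,-39,0,0,0],[1,0,0,0,0,0,0]]'
```

```text
t: 2.02
eef_pos: [0.4948, -0.2872, 0.2431]
tool_rot: [-0.001, 0.724, 0.69, -0.0]
contact_force: [0.7, -0.7, -0.1]
gripper_width: 1.0
grasp_force: 0.0
t: 2.4
eef_pos: [0.4932, -0.2874, 0.163]
tool_rot: [-0.003, 0.724, 0.69, -0.001]
contact_force: [0.9, -0.3, 0.2]
gripper_width: 1.0
grasp_force: 0.0
```

```bash
python3 -m creep '[[1,0,-2,2,0,0,0],[-1,0,0,0,0,0,0],[-1,0,0,0,0,0,0],[-1,0,0,0,0,0,0],[-1,0,0,0,0,0,0]]' 90;python3 -m creep '[[-1,0,0,0,0,0,0],[-1,0,0,0,0,0,0]]'
```

```text
t: 3.02
eef_pos: [0.4954, -0.2904, 0.1681]
tool_rot: [0.0, 0.724, 0.69, -0.0]
contact_force: [-1.0, -0.2, 3.8]
gripper_width: 0.266
grasp_force: 87.8
t: 3.28
eef_pos: [0.4954, -0.2904, 0.168]
tool_rot: [0.0, 0.724, 0.69, -0.0]
contact_force: [-2.0, 1.2, 5.7]
gripper_width: 0.268
grasp_force: 87.8
```

```bash
python3 -m creep '[[-1,0,0,20,0,0,0],[-1,0,0,30,0,0,0],[-1,0,0,40,0,0,0],[-1,0,0,30,0,0,0],[-1,0,0,0,0,0,0]]'
python3 - <<'E'
from mag import *
# mag frame: z=n (tilt corrected to 33), x from edge yaw
yaw=np.radians(-9.95); x=np.array([np.cos(yaw),np.sin(yaw),0]); up=np.array([-np.sin(yaw),np.cos(yaw),0])
t=np.radians(33); z=-np.sin(t)*up+np.cos(t)*np.array([0,0,1]); y=np.cross(z,x)
M=np.c_[x,y,z]; print('angle to fitted normal',np.degrees(np.arccos(z@n)))
def on(px,s):
    o,d=rays('top',px); return o+d*((s-(o-c)@z)/(d@z))[:,None]
# rim at s=.056 above cover: wall-top pixels mask by depth
far=on([[352.5,197.3]],0)[0]; print('slot far end world',far)
near=on([[343,250]],0)[0]; print('near',near)
cor=on(np.array([[215,262],[352,295],[330,408],[190,375]])/4+[270,135],.056); print('rim in mag rel far', ((cor-far)@M*1000).round(1))
print('near rel far',((near-far)@M*1000).round(1),'edges at row 200',((on([[350.3,200],[355.5,200]],0)-far)@M*1000).round(1))
E
```

```text
t: 3.9
eef_pos: [0.4965, -0.2906, 0.2895]
tool_rot: [0.002, 0.724, 0.69, 0.001]
contact_force: [-0.4, 0.5, -2.5]
gripper_width: 0.267
grasp_force: 88.8
n [-0.0979 -0.5484  0.8305] tilt 33.852601016126194 1239 0.0013035328862649241
angle to fitted normal 0.8580561461331011
slot far end world [ 0.57116669 -0.10747981  0.08109192]
near [ 0.46238321 -0.08809494  0.08128463]
rim in mag rel far [[-30.6 100.   56. ]
 [-28.9  20.1  56. ]
 [-85.3  21.3  56. ]
 [-85.  102.4  56. ]]
near rel far [-110.5    0.4   -0. ] edges at row 200 [[-6.7  4.2 -0. ]
 [-3.8 -8.5 -0. ]]
```

```bash
python3 -m creep '[[-1,0,0,5,0.14,-0.025,-0.03],[-1,0,0,5,0.14,-0.025,-0.03],[-1,0,0,0,0.14,-0.025,-0.03],[-1,0,0,0,0.14,-0.025,-0.03],[-1,0,0,0,0,0,0]]'
python3 - <<'E'
from h import *
from scipy.spatial.transform import Rotation as R
o=get_obs(); q=o['tool_rot']; m=R.from_quat(q[[1,2,3,0]]).as_matrix(); print(o['eef_pos'],m.round(3),o['q'].round(2))
yaw=np.radians(-9.95); x=np.array([np.cos(yaw),np.sin(yaw),0]); up=np.array([-np.sin(yaw),np.cos(yaw),0]); t=np.radians(33)
z=-np.sin(t)*up+np.cos(t)*np.array([0,0,1]); y=np.cross(z,x); G=np.c_[y,x,-z]
print('turn left',R.from_matrix(G@m.T).as_rotvec().round(3))
E
```

```text
t: 4.53
eef_pos: [0.4929, -0.2929, 0.2936]
tool_rot: [-0.168, 0.736, 0.615, 0.225]
contact_force: [-0.1, 0.6, -2.6]
gripper_width: 0.268
grasp_force: 88.8
[ 0.4929218  -0.2929227   0.29359906] [[ 0.141  0.982  0.125]
 [ 0.831 -0.186  0.524]
 [ 0.538  0.03  -0.842]] [ 1.    0.46 -0.42  1.59 -0.35  1.36  0.54]
turn left [0.013 0.028 0.014]
```

```bash
python3 -m creep '[[-1,25,30,0,0.013,0.028,0.014],[-1,24,30,-20,0,0,0],[-1,0,14,-20,0,0,0],[-1,0,0,0,0,0,0],[-1,0,0,0,0,0,0]]'
python3 - <<'E'
from h import *
o=get_obs(); im,d=snap('wrist'); np.savez('w2.npz',im=im,d=d,p=o['eef_pos'],q=o['tool_rot'])
cv2.imwrite('pics/w2.png',im[...,::-1]); print(o['eef_pos'],o['tool_rot'])
E
```

```text
t: 5.15
eef_pos: [0.5446, -0.2167, 0.2582]
tool_rot: [-0.18, 0.732, 0.62, 0.218]
contact_force: [-0.0, -0.3, -1.4]
gripper_width: 0.266
grasp_force: 88.8
[ 0.54456807 -0.21666801  0.25815109] [-0.17986567  0.73205584  0.61976128  0.21826257]
```

View pics/w2.png

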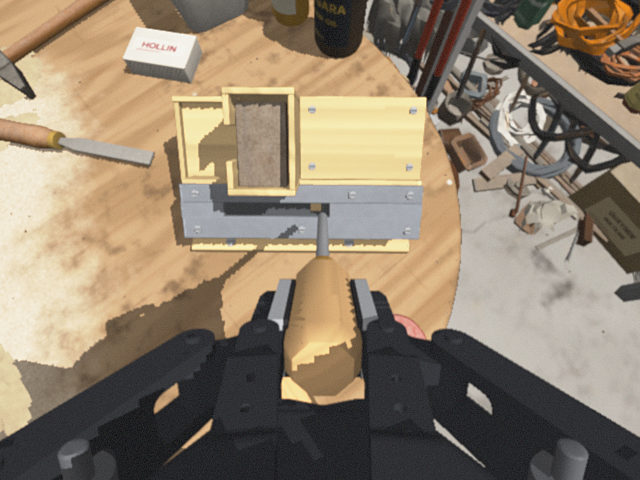

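The wrist view shows the cover squarely, with the slot at row ~208 from column ~228 to ~330, and the rod's tip hovering near (322,206), close to the slot's far end.

Run:
```python
from h import *
f=np.load('w2.npz'); im=f['im']
cv2.imwrite('pics/w2c.png',cv2.resize(im[165:265,200:360],None,fx=5,fy=5,interpolation=cv2.INTER_CUBIC)[...,::-1])
```

```text
(no output)
```

View pics/w2c.png

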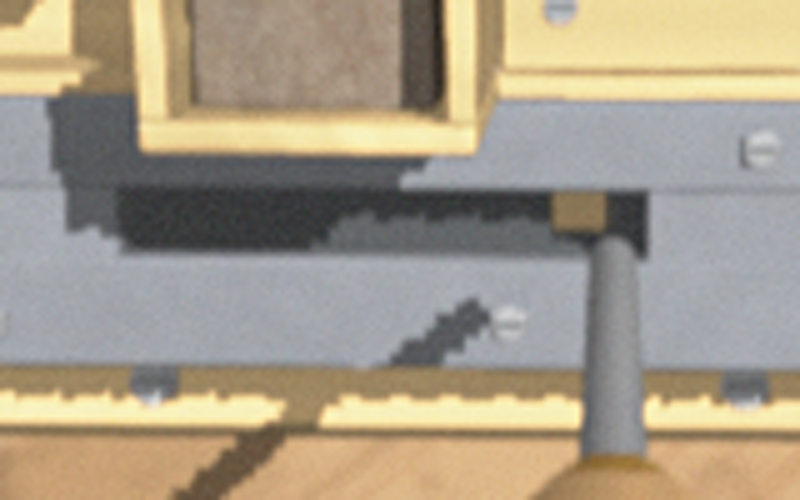

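The crop shows the slot from crop x 118 to 648 and rows 188 to 254. There is a brown patch at x 553-606, possibly the hole's bottom, and the rod's tip is at about (612,237).

```bash
cat > w.py <<'E'
from h import *
from scipy.spatial.transform import Rotation as R
def load(fn):
    f=np.load(fn); T=np.eye(4); q=f['q']; T[:3,:3]=R.from_quat(q[[1,2,3,0]]).as_matrix(); T[:3,3]=f['p']; return f['im'],f['d'],T
def wcloud(D,T):
    ys,xs=np.nonzero(D>0); o,d=rays('wrist',np.c_[xs,ys],T); P=np.full(D.shape+(3,),np.nan); P[ys,xs]=o+d*D[ys,xs][:,None]; return P
E
python3 - <<'E'
from w import *
im,D,T=load('w2.npz'); P=wcloud(D,T)
g=P[186:240,335:420].reshape(-1,3); rr=im[186:240,335:420].reshape(-1,3).astype(int); g=g[(rr[:,2]>rr[:,0]+3)]
for _ in range(6):
    c=g.mean(0); n=np.linalg.svd(g-c,full_matrices=0)[2][2]; n*=np.sign(n[2]); e=(g-c)@n; g=g[abs(e)<max(2*e.std(),.001)]
print('n',n,np.degrees(np.arccos(n[2])),e.std())
def on(cp,s=0):
    px=np.array(cp)/5+[200,165]-.4; o,d=rays('wrist',px,T); return o+d*((s-(o-c)@n)/(d@n))[:,None]
a=on([[118,188],[118,254],[648,188],[648,254],[200,188],[640,188]])
x=a[5]-a[4]; x/=np.linalg.norm(x); y=np.cross(n,x); M=np.c_[x,y,n]; print('x',x,'yaw',np.degrees(np.arctan2(x[1],x[0])))
print('len',(a[2]-a[0])@x,'wid',(a[0]-a[1])@y,(a[2]-a[3])@y)
o0=a[:4].mean(0)-5e-3*x+24e-3*y-40e-3*n; print('mag origin',o0)
np.savez('frame.npz',M=M,o=o0)
f=lambda p:((p-o0)@M*1000).round(1)
print('chute rim outer corners (exp x -28..28,y0,z96)',f(on([[138,152],[478,152]],.056)))
print('brown patch at z=17',f(on([[553,193],[606,193],[606,230]],-.023)))
print('z=3',f(on([[553,193],[606,193],[606,230]],-.037)))
o,d=rays('wrist',np.array([[612,237]])/5+[200,165]-.4,T); 
for L in(.156,.16,.164):
  tip=T[:3,3]+L*T[:3,2]; 
  k=(tip-o)@d[0]/(d[0]@d[0]); print(L,'tip mag',f(tip),'miss to ray',((o+k*d[0]-tip)@M*1000).round(1))
print('TCP',f(T[:3,3]),'tool z in mag',(T[:3,2]@M).round(4),(T[:3,1]@M).round(3))
E
```

```text
Traceback (most recent call last):
numpy.linalg.LinAlgError: SVD did not converge
```

NaN depth gaps; filter them.

```bash
cat > an.py <<'E'
from w import *
im,D,T=load('w2.npz'); P=wcloud(D,T)
g=P[186:240,335:420].reshape(-1,3); rr=im[186:240,335:420].reshape(-1,3).astype(int); g=g[(rr[:,2]>rr[:,0]+3)&~np.isnan(g[:,0])]
for _ in range(6):
    c=g.mean(0); n=np.linalg.svd(g-c,full_matrices=0)[2][2]; n*=np.sign(n[2]); e=(g-c)@n; g=g[abs(e)<max(2*e.std(),.001)]
print('n',n,np.degrees(np.arccos(n[2])),e.std())
def on(cp,s=0):
    px=np.array(cp)/5+[200,165]-.4; o,d=rays('wrist',px,T); return o+d*((s-(o-c)@n)/(d@n))[:,None]
a=on([[118,188],[118,254],[648,188],[648,254],[200,188],[640,188]])
x=a[5]-a[4]; x/=np.linalg.norm(x); y=np.cross(n,x); M=np.c_[x,y,n]; print('x',x,'yaw',np.degrees(np.arctan2(x[1],x[0])))
print('len',(a[2]-a[0])@x,'wid',(a[0]-a[1])@y,(a[2]-a[3])@y)
o0=a[:4].mean(0)-5e-3*x+24e-3*y-40e-3*n; print('mag origin',o0)
np.savez('frame.npz',M=M,o=o0)
f=lambda p:((p-o0)@M*1000).round(1)
print('chute rim outer corners (exp x -28..28,y0,z96)',f(on([[138,152],[478,152]],.056)))
print('brown patch at z=17',f(on([[553,193],[606,193],[606,230]],-.023)))
print('z=3',f(on([[553,193],[606,193],[606,230]],-.037)))
o,d=rays('wrist',np.array([[612,237]])/5+[200,165]-.4,T); 
for L in(.156,.16,.164):
  tip=T[:3,3]+L*T[:3,2]; 
  k=(tip-o)@d[0]/(d[0]@d[0]); print(L,'tip mag',f(tip),'miss to ray',((o+k*d[0]-tip)@M*1000).round(1))
print('TCP',f(T[:3,3]),'tool z in mag',(T[:3,2]@M).round(4),(T[:3,1]@M).round(3))
E
python3 an.py
```

```text
n [-0.09448042 -0.53888752  0.83706253] 33.168781826719 0.0005709140399309668
x [ 0.98622225 -0.16535424  0.00486386] yaw -9.517927376879427
len 0.10501267838192742 wid 0.013401845353937162 0.013410418232705492
mag origin [ 0.520594   -0.0588062   0.05792813]
chute rim outer corners (exp x -28..28,y0,z96) [[-28.1  -0.4  96. ]
 [ 28.3  -0.4  96. ]]
brown patch at z=17 [[ 38.2 -22.8  17. ]
 [ 49.4 -22.8  17. ]
 [ 49.4 -30.8  17. ]]
z=3 [[ 37.7 -25.6   3. ]
 [ 49.4 -25.6   3. ]
 [ 49.3 -33.8   3. ]]
0.156 tip mag [ 51.2 -18.4  94.4] miss to ray [-0.7  3.1 -0.7]
0.16 tip mag [ 51.2 -18.5  90.4] miss to ray [-0.7  2.3 -0.5]
0.164 tip mag [ 51.2 -18.5  86.4] miss to ray [-0.7  1.5 -0.3]
TCP [ 50.7 -17.6 250.4] tool z in mag [ 0.0029 -0.0055 -1.    ] [ 1.    -0.     0.003]
```

```bash
cat > st.py <<'E'
from h import *
from scipy.spatial.transform import Rotation as R
F=np.load('frame.npz'); M,o0=F['M'],F['o']
o=get_obs(); q=o['tool_rot']; m=R.from_quat(q[[1,2,3,0]]).as_matrix()
tip=o['eef_pos']+.162*m[:,2]
print('t',round(o['t'],2),'tip mag',((tip-o0)@M*1000).round(1),'F mag',(o['contact_force']@M).round(1),'toolz',(m[:,2]@M).round(4),'w',round(o['gripper_width'],3))
E
python3 -m creep '[[-1,-8,-3.3,-3,0,0,0],[-1,2.8,16.2,-25.1,0,0,0],[-1,0,0,0,0,0,0],[-1,0,0,0,0,0,0]]'; python3 st.py
```

```text
t: 5.7
eef_pos: [0.5392, -0.2045, 0.2301]
tool_rot: [-0.18, 0.732, 0.619, 0.219]
contact_force: [-0.2, -0.2, -0.3]
gripper_width: 0.267
grasp_force: 88.8
t 5.7 tip mag [ 43.8 -24.3  58.9] F mag [-0.2 -0.4 -0.2] toolz [ 0.0034 -0.0042 -1.    ] w 0.267
```

```bash
python3 -m creep '[[-1,1.7,9.7,-15.1,0,0,0],[-1,0.9,5.4,-8.4,0,0,0],[-1,0.5,2.7,-4.2,0,0,0],[-1,0,0,0,0,0,0]]'; python3 st.py
```

```text
t: 6.2
eef_pos: [0.5421, -0.1851, 0.2014]
tool_rot: [-0.181, 0.732, 0.62, 0.219]
contact_force: [-0.0, -0.4, -0.5]
gripper_width: 0.268
grasp_force: 88.8
t 6.2 tip mag [ 43.  -23.4  24.1] F mag [ 0.1 -0.6 -0.3] toolz [ 0.0014 -0.003  -1.    ] w 0.268
```

Through the slot. Lower gently another 12 mm, past the face if the hole is there.

```bash
python3 -m creep '[[-1,0.5,2.2,-3.3,0,0,0],[-1,0.5,2.2,-3.3,0,0,0],[-1,0.3,2.2,-3.3,0,0,0],[-1,0,0,0,0,0,0]]'; python3 st.py
```

```text
t: 6.7
eef_pos: [0.5434, -0.1786, 0.1915]
tool_rot: [-0.181, 0.732, 0.619, 0.219]
contact_force: [0.4, 0.0, -1.9]
gripper_width: 0.265
grasp_force: 88.8
t 6.7 tip mag [ 43.2 -23.3  12.2] F mag [ 0.4 -1.  -1.6] toolz [ 0.0015 -0.0031 -1.    ] w 0.265
```

```bash
python3 -m creep '[[-1,0.5,2.7,-4.2,0,0,0],[-1,0.5,2.7,-4.2,0,0,0],[-1,0.4,2.2,-3.3,0,0,0],[-1,0,0,0,0,0,0]]'; python3 st.py
```

```text
t: 7.2
eef_pos: [0.5447, -0.1709, 0.1798]
tool_rot: [-0.181, 0.732, 0.619, 0.219]
contact_force: [0.0, -0.3, -0.6]
gripper_width: 0.267
grasp_force: 88.8
t 7.2 tip mag [ 43.2 -23.2  -1.9] F mag [ 0.1 -0.6 -0.3] toolz [ 0.0014 -0.0031 -1.    ] w 0.267
```

```bash
python3 -m creep '[[-1,-3,0.5,0,0,0,0],[-1,-4,0.7,0,0,0,0],[-1,-5,0.8,0,0,0,0],[-1,-5,0.8,0,0,0,0],[-1,-5,0.8,0,0,0,0]]'; python3 st.py
```

```text
t: 7.82
eef_pos: [0.5257, -0.1684, 0.181]
tool_rot: [-0.178, 0.732, 0.619, 0.221]
contact_force: [8.0, 0.9, -4.4]
gripper_width: 0.261
grasp_force: 88.7
t 7.83 tip mag [ 25.2 -23.3  -0.4] F mag [ 7.7 -0.6 -5. ] toolz [ 0.0092 -0.0044 -0.9999] w 0.261
```

Shuttle is moving with ~8 N. Carry on.

```bash
python3 -m creep '[[-1,-6,1,-0.1,0,0,0],[-1,-6,1,-0.1,0,0,0],[-1,-6,1,-0.1,0,0,0],[-1,-6,1,-0.1,0,0,0],[-1,-6,1,-0.1,0,0,0]]'; python3 st.py
```

```text
t: 8.45
eef_pos: [0.4968, -0.1637, 0.1809]
tool_rot: [-0.177, 0.733, 0.619, 0.221]
contact_force: [9.7, 1.5, -5.6]
gripper_width: 0.266
grasp_force: 88.9
t 8.45 tip mag [ -3.7 -23.3  -0.3] F mag [ 9.3 -0.5 -6.4] toolz [ 0.0116 -0.0047 -0.9999] w 0.266
```

```bash
python3 -m creep '[[-1,-6,1,-0.1,0,0,0],[-1,-6,1,-0.1,0,0,0],[-1,-6,1,-0.1,0,0,0],[-1,0,0,0,0,0,0]]'; python3 st.py
```

```text
t: 8.95
eef_pos: [0.4784, -0.1606, 0.1807]
tool_rot: [-0.177, 0.733, 0.619, 0.221]
contact_force: [8.9, 2.0, -4.7]
gripper_width: 0.268
grasp_force: 89.3
t 8.95 tip mag [-22.4 -23.4  -0.4] F mag [ 8.4  0.3 -5.8] toolz [ 0.0108 -0.0045 -0.9999] w 0.268
```

```bash
python3 -m creep '[[-1,-6,1,-0.1,0,0,0],[-1,-5,0.8,0,0,0,0],[-1,-3,0.5,0,0,0,0],[-1,0,0,0,0,0,0]]'; python3 st.py;  python3 -m creep '[[-1,-2,0.3,0,0,0,0],[-1,-1,0.2,0,0,0,0],[-1,0,0,0,0,0,0]]'; python3 st.py
```

```text
t: 9.45
eef_pos: [0.4644, -0.1583, 0.1806]
tool_rot: [-0.177, 0.733, 0.619, 0.221]
contact_force: [9.2, 1.3, -2.5]
gripper_width: 0.266
grasp_force: 89.3
t 9.45 tip mag [-36.7 -23.4  -0.4] F mag [ 8.9  1.  -3.6] toolz [ 0.0104 -0.0045 -0.9999] w 0.266
t: 9.82
eef_pos: [0.4616, -0.1578, 0.1807]
tool_rot: [-0.177, 0.733, 0.619, 0.221]
contact_force: [8.1, 1.6, -2.8]
gripper_width: 0.266
grasp_force: 89.1
t 9.82 tip mag [-39.5 -23.4  -0.3] F mag [ 7.7  0.9 -4. ] toolz [ 0.0107 -0.0045 -0.9999] w 0.266
```

```bash
python3 -m creep '[[-1,-2,0.3,0,0,0,0],[-1,0,0,0,0,0,0]]'; python3 st.py;  python3 -m creep '[[-1,-2,0.3,0,0,0,0],[-1,0,0,0,0,0,0]]'; python3 st.py
```

```text
t: 10.07
eef_pos: [0.4595, -0.1575, 0.1806]
tool_rot: [-0.177, 0.733, 0.619, 0.221]
contact_force: [8.9, 2.3, -2.7]
gripper_width: 0.264
grasp_force: 89.3
t 10.07 tip mag [-41.6 -23.4  -0.4] F mag [ 8.4  1.7 -4.4] toolz [ 0.0105 -0.0044 -0.9999] w 0.264
t: 10.32
eef_pos: [0.4583, -0.1573, 0.1807]
tool_rot: [-0.177, 0.733, 0.619, 0.221]
contact_force: [9.5, 2.7, -4.9]
gripper_width: 0.268
grasp_force: 89.5
t 10.32 tip mag [-42.5 -23.4  -0.3] F mag [ 8.9  0.8 -6.4] toolz [ 0.0122 -0.0046 -0.9999] w 0.268
```

```bash
for i in 1; do python3 -m creep '[[-1,-2,0.3,0,0,0,0],[-1,0,0,0,0,0,0]]'; python3 st.py; done
python3 - <<'E'
from w import *
o=get_obs(); im,d=snap('wrist'); np.savez('w3.npz',im=im,d=d,p=o['eef_pos'],q=o['tool_rot'])
cv2.imwrite('pics/w3.png',cv2.resize(im[60:300,180:500],None,fx=2.5,fy=2.5,interpolation=cv2.INTER_CUBIC)[...,::-1])
E
```

```text
t: 10.58
eef_pos: [0.4573, -0.1572, 0.1808]
tool_rot: [-0.176, 0.733, 0.619, 0.222]
contact_force: [12.6, 4.1, -7.1]
gripper_width: 0.27
grasp_force: 90.1
t 10.57 tip mag [-43.2 -23.4  -0.1] F mag [11.8  1.2 -9.3] toolz [ 0.0143 -0.005  -0.9999] w 0.27
```

View pics/w3.png

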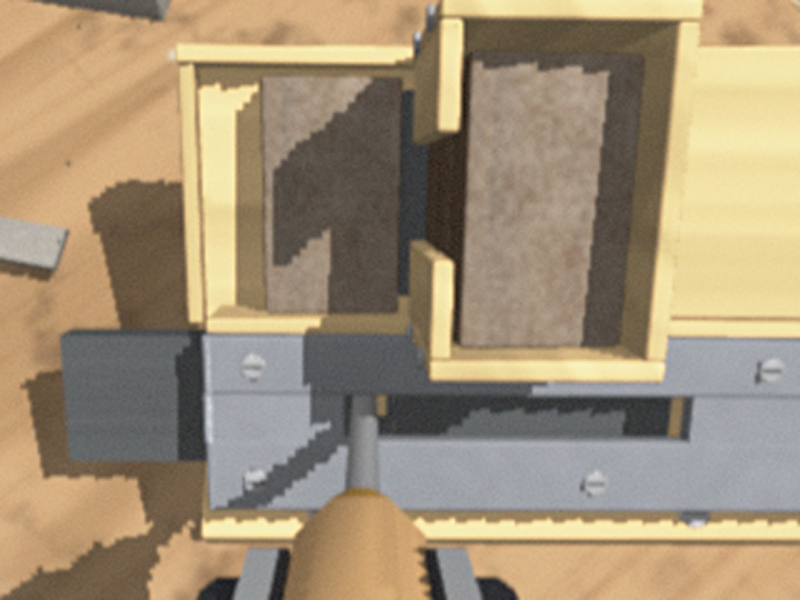

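The view shows the bottom blank out on the tray at crop x 262-402, the stack still in the chute, and the rod at the slot's near end.

Run:
```python
from w import *
im,D,T=load('w3.npz'); F=np.load('frame.npz'); M,o0=F['M'],F['o']
def on(cp,z):
    px=np.array(cp)/2.5+[180,60]; o,d=rays('wrist',px,T); A=(o-o0)@M; d=d@M; return ((A+d*((z-A[2])/d[:,2])[:,None])*1000).round(1)
print('blank0',on([[262,75],[402,80],[268,312],[398,312]],.020)); print('slot',on([[690,395],[690,438]],.040))
print('top blank', on([[470,345],[600,345]],.080))
P=wcloud(D,T); print('depth z blank',((P[90:170,288:335].reshape(-1,3)-o0)@M*1000)[:, 2].mean())
```

```text
blank0 [[-71.5  74.5  20. ]
 [-30.4  73.3  20. ]
 [-71.6   4.9  20. ]
 [-30.6   4.9  20. ]]
slot [[ 57.  -17.4  40. ]
 [ 58.4 -31.   40. ]]
top blank [[-16.    5.2  80. ]
 [ 16.9   5.1  80. ]]
depth z blank nan
```

```bash
python3 -m creep '[[-1,-1.5,0.2,0,0,0,0],[-1,0,0,0,0,0,0]]'; python3 st.py
```

```text
t: 10.88
eef_pos: [0.4566, -0.1573, 0.181]
tool_rot: [-0.175, 0.733, 0.619, 0.222]
contact_force: [14.8, 3.1, -8.1]
gripper_width: 0.267
grasp_force: 90.7
t 10.88 tip mag [-43.7 -23.6   0.2] F mag [14.   0.2 -9.8] toolz [ 0.0159 -0.0054 -0.9999] w 0.267
```

```bash
python3 -m creep '[[-1,2,-0.3,0,0,0,0],[-1,1,-0.2,0,0,0,0],[-1,0.2,1.1,-1.7,0,0,0],[-1,0.2,1.1,-1.7,0,0,0],[-1,0,0,0,0,0,0]]'; python3 st.py
```

```text
t: 11.5
eef_pos: [0.4586, -0.1569, 0.1778]
tool_rot: [-0.175, 0.733, 0.619, 0.221]
contact_force: [8.1, -3.4, 0.4]
gripper_width: 0.263
grasp_force: 90.0
t 11.5 tip mag [-42.  -24.9  -2.9] F mag [ 8.5 -1.5  1.4] toolz [ 0.0141 -0.0067 -0.9999] w 0.263
```

```bash
python3 -m creep '[[-1,2,-0.3,0,0,0,0],[-1,0,0,0,0,0,0]]'; python3 st.py; python3 -m creep '[[-1,0.3,1.6,-2.5,0,0,0],[-1,0,0,0,0,0,0]]'; python3 st.py
```

```text
t: 11.75
eef_pos: [0.4596, -0.1569, 0.1776]
tool_rot: [-0.176, 0.733, 0.619, 0.221]
contact_force: [6.9, -3.0, 2.0]
gripper_width: 0.269
grasp_force: 89.9
t 11.75 tip mag [-41.5 -24.9  -3.2] F mag [ 7.3 -0.4  2.6] toolz [ 0.0117 -0.0064 -0.9999] w 0.269
t: 12.0
eef_pos: [0.4598, -0.1552, 0.1748]
tool_rot: [-0.176, 0.733, 0.619, 0.221]
contact_force: [7.0, -2.7, 0.6]
gripper_width: 0.267
grasp_force: 89.6
t 12.0 tip mag [-41.6 -24.9  -6.5] F mag [ 7.3 -0.9  1.2] toolz [ 0.0116 -0.0064 -0.9999] w 0.267
```

```bash
python3 -m creep '[[-1,1.5,-0.2,0,0,0,0],[-0.2,0,0,0,0,0,0],[0.2,0,0,0,0,0,0],[1,0,0,0,0,0,0],[1,0,0,0,0,0,0]]'; python3 -m creep '[[1,0,0,0,0,0,0],[1,0,0,0,0,0,0]]'; python3 st.py
python3 - <<'E'
from w import *
o=get_obs(); im,d=snap('wrist'); np.savez('w4.npz',im=im,d=d,p=o['eef_pos'],q=o['tool_rot'])
cv2.imwrite('pics/w4.png',im[...,::-1])
E
```

```text
t: 12.62
eef_pos: [0.4574, -0.1529, 0.1732]
tool_rot: [-0.181, 0.732, 0.619, 0.219]
contact_force: [0.3, -0.5, -0.3]
gripper_width: 0.988
grasp_force: 0.0
t: 12.88
eef_pos: [0.4576, -0.153, 0.1733]
tool_rot: [-0.181, 0.732, 0.619, 0.219]
contact_force: [-1.1, 0.6, -0.5]
gripper_width: 0.999
grasp_force: 0.0
t 12.88 tip mag [-45.6 -23.8  -8.7] F mag [-1.2  0.1 -0.6] toolz [ 0.0021 -0.0034 -1.    ] w 0.999
```

View pics/w4.png

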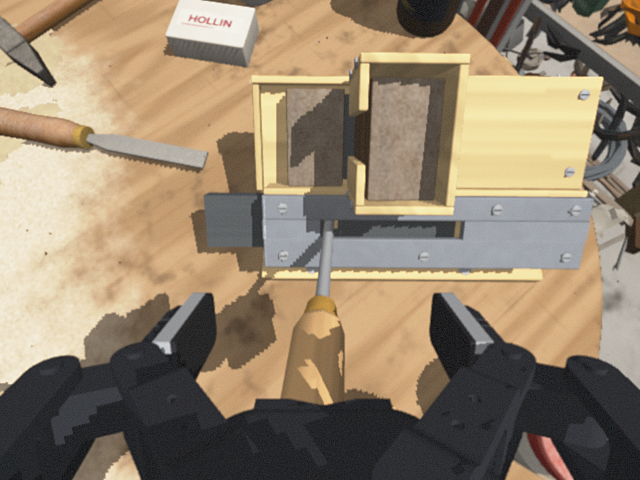

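The bar stands in the hole, free of the open fingers, leaning slightly. Blank 0 is on the tray and the stack is in the chute. Now retreat along the bar.

```bash
python3 -m creep '[[1,-1.4,-8,12.5,0,0,0],[1,-2,-11,17,0,0,0],[1,-3,-16,25,0,0,0],[1,-4,-22,33,0,0,0],[1,0,0,0,0,0,0]]'; python3 -m creep '[[1,-4,-27,42,0,0,0],[1,0,0,0,0,0,0],[1,0,0,0,0,0,0],[1,0,0,0,0,0,0],[1,0,0,0,0,0,0]]'; python3 st.py
python3 - <<'E'
from w import *
o=get_obs(); im,d=snap('wrist'); np.savez('w5.npz',im=im,d=d,p=o['eef_pos'],q=o['tool_rot'])
cv2.imwrite('pics/w5.png',im[...,::-1])
E
```

```text
t: 13.55
eef_pos: [0.4482, -0.2133, 0.2635]
tool_rot: [-0.178, 0.733, 0.619, 0.219]
contact_force: [1.0, 0.4, -0.7]
gripper_width: 1.0
grasp_force: 0.0
t: 14.18
eef_pos: [0.443, -0.2363, 0.3021]
tool_rot: [-0.182, 0.732, 0.62, 0.219]
contact_force: [0.0, -0.2, -0.1]
gripper_width: 0.997
grasp_force: 0.0
t 14.18 tip mag [-45.9 -23.9 145.4] F mag [ 0.  -0.2  0. ] toolz [ 6.0e-04 -2.5e-03 -1.0e+00] w 0.997
```

View pics/w5.png

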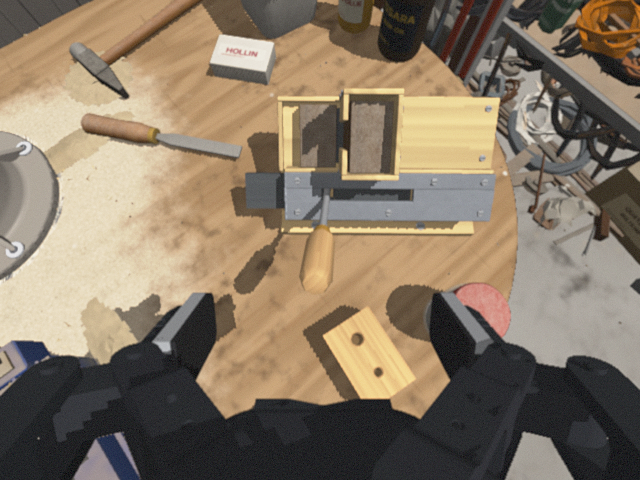

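The bar stands at the slot's near end with its handle at (317,280), and the hand is clear. Check the bar's depth before handing in.

Run:
```python
from w import *
im,D,T=load('w5.npz'); F=np.load('frame.npz'); M,o0=F['M'],F['o']; Q=(wcloud(D,T)-o0)@M*1000
h=Q[225:298,295:340].reshape(-1,3); h=h[h[:,2]>100]; top=h[h[:,2]>np.percentile(h[:,2],97)].mean(0); bot=h[h[:,2]<np.percentile(h[:,2],4)].mean(0)
print('handle top',top.round(1),'low',bot.round(1), np.nanmax(h[:,2]))
u=np.r_[0,0,1]; s=np.median(h,0); print('mid',s)
b=Q[105:165,303:335].reshape(-1,3); b=b[abs(b[:,2]-20)<8]; print('blank top',np.median(b,0),b.min(0),b.max(0))
print(get_obs()['contact_force'])
```

```text
handle top [-51.  -61.2 201.6] low [-46.7 -41.4 126.4] 202.47766218003161
mid [-49.80256768 -52.89976679 184.82494569]
blank top [-50.64877008  41.01017516  19.98938114] [-68.91734598   8.0637904   17.43187864] [-32.56588527  73.58238567  22.67178893]
[0.11605019 0.30984231 0.83653537]
```

```bash
python3 -c "
from station import *
print(hand_in())"
```

```text
the job is handed in; nothing more can be done
None
```

The job is handed in, verdict not shown: the bottom blank lies on the tray (centre about x -51 mm), the other three are still stacked in the chute, the bar stands in the shuttle's hole with its tip about at the bottom, and the gripper is clear, at about 14 s.

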